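# Jack a pipe home into its clips with a ratchet stand

## Robot

A 6-joint arm with a two-finger parallel gripper is mounted at the origin on the work surface. World frame = base frame: x ahead of the robot, y to its left, z up, the work surface at z = 0. Lengths are in m, angles in rad, forces in N, time in s.
With the tool pointing down it reaches from about 0.325 to 0.775 m from the base axis. Payload 5.5 kg.
Tool frame: the origin (TCP) lies at the very end of the fingers, on their centre line; the grasp point (between the pads) lies 19 mm behind it; z points along the fingers, y is the direction in which the jaws open and shut (so a half turn about z gives the same grasp; the last joint's range is limited). The gripper opens to 85 mm and grips with 20 to 120 N. Pads are 22 mm wide; open, the fingers measure 114 mm over their backs; the gripper's body (76 mm by 85 mm) begins 54 mm behind the grasp point. The pads swing forward as they close: fully open they stand 13 mm farther back than shut.
Start: joints at [-1.406, 0.091, 1.231, -0, 1.82, -0.057], TCP at [0.132, -0.585, 0.231] pointing down, gripper open.
Joint ranges: [-2.87, 2.87], [-0.86, 2.18], [0.17, 2.46], [-1.51, 4.65], [0.06, 2.69], [-2.65, 2.65]. Speed limits (rad/s): [2.57, 2.57, 3.01, 3.14, 3.14, 3.14].

## Interface

Orientations are given as a rotation vector (axis times angle).
In Python, from cell import manip, camera, get_calibration gives the robot as it stands. The module is installed in compiled form; this text tells all that it offers.
- The arm moves only by the tool carry_out, never from a script. Its argument "plan" is a list that holds one entry, the list of rows, each a list of 7 numbers: the turn, a rotation vector about the tool's x, y, z in degrees, then the shift along the tool's x, y, z in cm, then the finger opening in cm, from 0 to 8.54. In form: [[[ax, ay, az, x, y, z, gripper], ...]]. A call has 1 to 8 rows; each row shifts and turns the commanded pose from where the row before left it, along the tool's axes as they then stand; what a row does not reach is not made up. A row lasts 1/12 s, in which the tool goes at most 41.7 mm and 7.16 degrees, less where a joint would pass 70% of its speed; a pose out of reach is approached as far as the arm can. A call with a gripper value outside its range is refused whole. The fingers move at their own pace and stop on an object; "grip_force" is the grip in N (left out, the last holds). Time passes only in rows, so rows that do not move let the fingers close. It gives the time, the measured TCP pose, the force and the opening at its end, in the units of the state.
- manip.sense(): the state, without advancing time (a new reading comes with each control period).
- camera(name): name is "side" or "top" or "wrist"; returns (picture, depth): 400x640x3 uint8, red, green, blue; 400x640 float32, m along the optical axis (not along the pixel's ray), 0 where there is no reading.
- get_calibration(name): a dict with "fx", "fy", "cx", "cy" (pixels), "k1" (the pictures are not rectified: a ray, as slopes to the right and down, at radius r is drawn at 1 + k1 r^2 times it, then the intrinsics apply), "eye" and "orientation" of the camera in the world; the wrist camera has in their place "T_tool_cam" (4x4, takes a point from camera to tool coordinates, whose origin is the TCP and whose axes are the flange's). Camera axes: x right, y down, z forward; pixel columns grow to the right and rows downward; lengths in m; the calibration is good to about 2 mm. A picture is of the moment at which its call begins: read the wrist's pose just before it. get_calibration takes no time and is no camera call.
- manip.finish_job(): hands the job in, once; it reports no verdict.
The state is a dict: "t": time; "q": joint angles; "joint_velocities": joint speeds; "joint_torque": joint torques, N m; "tool_pos": TCP position; "ee_rot": TCP orientation; "contact_force": force on the tool from outside, world axes, zero at the start; "wrist_torque": the same for the moment, N m; "opening": opening from 0.0 (shut) to 1.0 (fully open).
Only numpy, scipy, OpenCV 4.12 (cv2) and the standard library are available. Lean on these libraries where they do the work, as an engineer would, in place of code of your own. Each camera call takes 0.05 s, during which the arm holds its last target. There are 200 camera calls.

## Task

Use the ratchet lifting stand to push the pipe up into the two overhead clips: pull the stand's grip upward past its clicking notches until you feel the pipe press firmly, but gently (no more than about 25 N on the pipe), against the rubber pads hidden in the clips. Then let go so that the stand hangs on its pawl, and lift and hold the pawl lever until the stand has sunk all the way down, leaving the pipe up in the clips and the lever back down. Do not touch the pipe with the robot, and leave the paint can, the wrench and the wood offcut where they are.

Things in the scene. Friction and masses are not known exactly. Their poses are not given: they have to be found in the camera images.
- stand: Fixed grey steel lifting stand: base plate 150 (x) by 200 (y) by 10 mm and a guide column 50 mm wide, 140 mm high, in its middle. Origin: centre of the base's underside. Its +y points along the fork arm toward the pipe, -y toward the pawl lever, z up.
- rail (a joint): Height of the stand's toothed sliding rail in m: 0 = fully down, end of travel 0.085. Six notches: it hangs on the pawl near 0.013, 0.025 ... 0.073 and cannot go down while the pawl is engaged. The rail weighs 0.4 kg; raising it slowly takes about 5 N plus up to 4 N at each notch. With the pawl lifted and the grip free, a damper lets it sink by itself at about 50 mm/s.
- handle (a point): Centre of the stand's grip: a level rubber-covered bar 22 mm thick and 70 mm long along the stand's y, on a 14 mm thick stem, carried by the rail; 215 mm above the bench when the rail is down. Pinch it from above across the stand's x and pull straight up; it takes a firm grip (60 N).
- saddle (a point): Centre of the top face of the rubber saddle (44 by 30 mm) that pushes under the middle of the pipe; it ends the fork arm that reaches from the rail 190 mm to the stand's +y; 172 mm above the bench when the rail is down.
- pawl (a joint): Angle of the pawl lever in rad: 0 = down (engaged, sprung that way), grows as the lever's end is lifted, stop at 0.5. The pawl clears the teeth above about 0.15; 0.3 is a good lift. A few newtons at the end lift it.
- lever_end (a point): Centre of the pawl lever's end: a black cross roller 18 mm thick, 30 mm long along the stand's x, 130 mm above the bench when down. The lever's hinge axis is parallel to the stand's x, 90 mm from this point toward the column (stand's +y), at the same height. Pinch the roller from above on its two end faces (30 mm apart) and lift it about 27 mm along the arc.
- rack: Fixed aluminium frame about 305 mm high (two posts, a cross beam) on the stand's +y side; two steel clips hang from it, 170 mm apart along x, each a pair of cheeks open downward with a sprung rubber pad up inside. Origin: 0 to 18 mm above the bench, straight under the middle between the clips; x runs along the pipe, z up.
- pipe: Aluminium pipe, 27 mm across, 250 mm long along the rack's x, 0.15 kg; moves only up and down, stays where pushed (5 to 7 N to push up). Origin: its centre, at the start 207 to 216 mm above the rack's origin. It meets the sprung pads at 219 to 236 mm: this differs each time and cannot be seen. From there each mm takes about 4 N more; 4 N on the pads is firm, over 30 N in all too much.
- paint_can: Closed steel can 72 mm across, 90 mm high, standing loose near the work; origin: centre of its underside.
- wrench: Loose steel wrench lying near the work; origin: centre of its underside.
- offcut: Loose wood offcut 90 by 60 by 38 mm lying near the work; origin: centre of its underside.

How it is judged:
On the way, in this order (a step that is already met when the one before it is completed fails the run):
1. the stand presses the pipe firmly up against the pads in the clips (4 N or more on the pads) (contact force between pipe and rack above 4 N and contact force between stand and pipe above 4 N), for 0.2 s.
2. the stand, let go, hangs raised on its pawl (value of joint rail above 0.02 m and contact force between each of the fingers, the arm and stand below 0.1 N), for 0.2 s.
3. the pawl is lifted and the stand sinks fully down (value of joint rail below 0.004 m), for 0.1 s.
At the end, for the whole second after the job is handed in: The stand's rail is fully down (within 4 mm), the pawl lever is back down (within 0.05 rad), and the pipe is still up in the clips (its centre more than 217.5 mm above the rack's origin), at rest (value of joint rail below 0.004 m and value of joint pawl below 0.05 rad and z of pipe in the frame of rack above 0.2175 m and linear speed of pipe below 0.01 m/s); the robot touches nothing.
It fails at once if the stand presses on the pipe with more than 30 N (contact force between stand and pipe above 30 N).
It fails at once if the robot touches the pipe (contact force between any of the fingers, the arm and pipe above 0.5 N).
It fails at once if a bystander is moved by more than 30 mm (distance of any of paint_can, wrench, offcut from where it was at the start of the episode above 0.03 m).
It also fails if it takes over 58 s, if anything falls off the work surface, if the arm or the gripper's body presses on something with over 40 N, if the wrist force passes 120 N, or if a joint passes its speed limit or range.

## Working session

There is one attempt and no reset: what is moved stays moved. The work goes in short steps, Python scripts to look and compute and a tool call to move; the robot and the scene stay as the last step left them, time stands still between calls to the robot, and variables do not carry over. Pictures are saved under pics/ and viewed, about 8 in all and at most 12, crops included, and the job is handed in when it is done.

Besides the shell and the picture viewer there is one more tool, called by a JSON object that holds its "api" and its "payload", one argument or row to a line. carry_out: Moves the arm, as the interface text tells. Its arguments: {"type":"object","properties":{"plan":{"type":"array","items":{"type":"array","items":{"type":"array","items":{"type":"number"}}}},"grip_force":{"type":"number"}},"required":["plan"]}

```bash
mkdir -p pics
cat > h.py <<'E'
import numpy as np, cv2
from scipy.spatial.transform import Rotation as R
from cell import manip, camera, get_calibration
def fix(c): 
    o=np.array(c["orientation"]); 
    return R.from_rotvec(o).as_matrix() if o.shape==(3,) else (o if o.shape==(3,3) else R.from_quat(o).as_matrix())
def cloud(name,d,pix):
    c=get_calibration(name); K=np.array([[c["fx"],0,c["cx"]],[0,c["fy"],c["cy"]],[0,0,1.]])
    p=np.array(pix,float).reshape(-1,1,2)
    n=cv2.undistortPoints(p,K,np.array([c["k1"],0,0,0.])).reshape(-1,2)
    z=np.array([d[int(v),int(u)] for u,v in np.array(pix)])
    P=np.c_[n*z[:,None],z]
    if name=="wrist":
        s=np.load("wp.npy"); T=np.array(c["T_tool_cam"]); P=P@T[:3,:3].T+T[:3,3]
        return P@R.from_rotvec(s[3:]).as_matrix().T+s[:3]
    return P@fix(c).T+np.array(c["eye"])
def snap(name):
    s=manip.sense()
    if name=="wrist": np.save("wp.npy",np.r_[s["tool_pos"],s["ee_rot"]])
    im,d=camera(name); np.save(f"d_{name}.npy",d); np.save(f"i_{name}.npy",im); return im,d
def save(im,f): cv2.imwrite("pics/"+f,im[:,:,::-1])
E
python3 - <<'E'
from h import *
for n in("side","top"):
    im,d=snap(n); save(im,n+"1.png"); print(n,get_calibration(n))
print(manip.sense())
E
```

```text
side {'fx': 370.711456567841, 'fy': 370.711456567841, 'cx': 318.2013236923786, 'cy': 199.4164638291433, 'k1': -0.07841243170168878, 'eye': array([0.19420336, 0.06308907, 0.78665332]), 'orientation': array([-1.51426983,  2.24069484, -0.74150598])}
top {'fx': 516.3313406548925, 'fy': 516.3313406548925, 'cx': 324.1360653478219, 'cy': 192.77034798840054, 'k1': -0.1324855973770498, 'eye': array([ 0.44096013, -0.11136402,  1.54230236]), 'orientation': array([-2.15193733,  2.17366127, -0.14254159])}
{'t': 0.1, 'q': array([-1.40567693e+00,  9.17948463e-02,  1.23176312e+00, -8.18936673e-07,
        1.81981450e+00, -5.66734184e-02]), 'joint_velocities': array([ 6.83364926e-04, -3.98187496e-04, -3.71032034e-03, -1.34665683e-06,
        9.66549670e-04, -3.74542707e-05]), 'joint_torque': array([ 3.60501836e-03, -4.60217535e+01, -4.19218361e+01,  5.63896356e-05,
        1.06899100e-02,  1.69656477e-05]), 'tool_pos': array([ 0.13195875, -0.58504685,  0.23025852]), 'ee_rot': array([-3.12052857e+00, -3.47480695e-01,  1.52676289e-04]), 'contact_force': array([ 0.42322748, -0.08313542,  0.5626242 ]), 'wrist_torque': array([-0.01122785,  0.01470029, -0.006076  ]), 'opening': 0.9997835109133013}
```

View pics/top1.png

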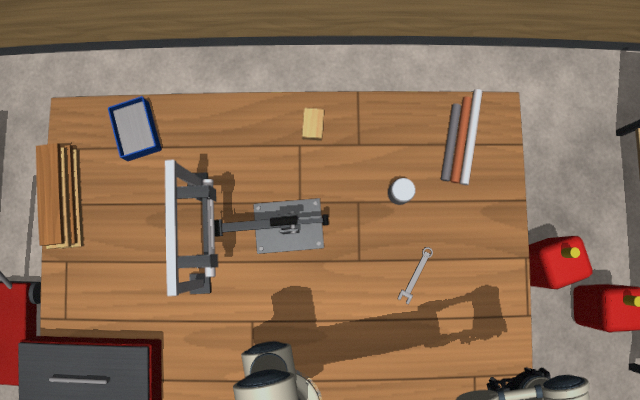

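View pics/side1.png

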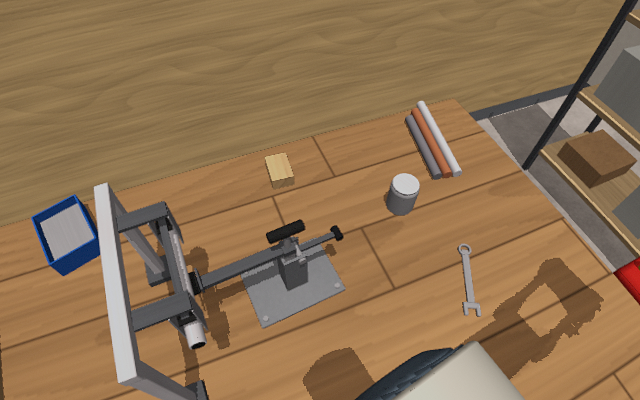

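The stand is in the centre of the top view, with its base at about (290,225). The grip is near (284,221), the lever end near (325,219), and the rack is on the left (170–215). The can (402,190), wrench (415,275) and offcut (313,123) are clear of the stand. Next I'll take enlarged crops.

Run:
```python
from h import *
a=np.load("i_top.npy")[190:265,190:340]; b=np.load("i_side.npy")[190:340,150:360]
A=cv2.resize(a,None,fx=5,fy=5,interpolation=cv2.INTER_CUBIC); save(A,"topc.png")
B=cv2.resize(b,None,fx=3.6,fy=3.6,interpolation=cv2.INTER_CUBIC); save(B,"sidec.png")
```

```text
(no output)
```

View pics/topc.png

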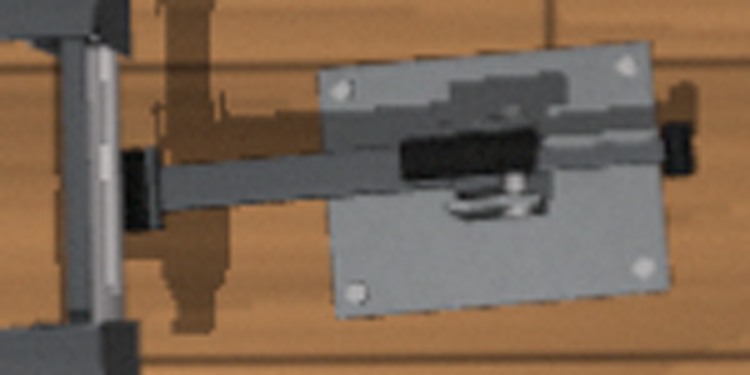

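View pics/sidec.png

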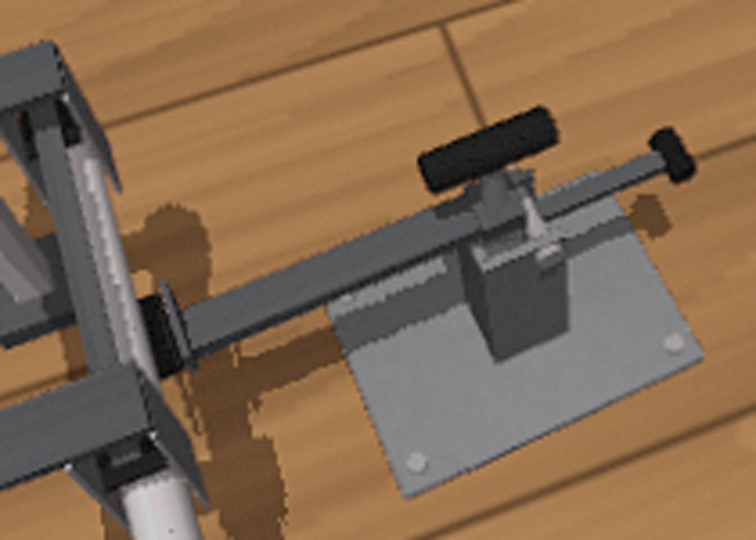

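Run:
```python
from h import *
dt=np.load("d_top.npy"); ds=np.load("d_side.npy")
t=lambda L:cloud("top",dt,[(190+u/5,190+v/5) for u,v in L])
s=lambda L:cloud("side",ds,[(150+u/3.6,190+v/3.6) for u,v in L])
np.set_printoptions(precision=4,suppress=True)
b=t([(322,74),(646,46),(664,286),(342,314)]);print(b,b.mean(0)); 
print("ang x-ish",np.degrees(np.arctan2(*(b[0]-b[1]+b[3]-b[2])[[0,1]])))
print("grip top",t([(410,158),(470,154),(530,150)]));print("roller",t([(678,148),(678,135),(678,165)]))
print("saddle",t([(135,188)]),"pipe",t([(103,150),(110,300)]))
print("side grip",s([(440,172),(488,150),(540,127)]),"roller",s([(672,156)]))
# roller/grip point clouds from both cams by colour
for n,d,lo,hi in(("top",dt,(190,190),(340,265)),("side",ds,(150,190),(360,340))):
    im=np.load(f"i_{n}.npy"); pix=[(u,v) for v in range(lo[1],hi[1]) for u in range(lo[0],hi[0]) if im[v,u].max()<60 and d[v,u]>0]
    P=cloud(n,d,pix); m=(P[:,2]>.205)&(P[:,2]<.235); print(n,"grip",m.sum(),P[m].min(0),P[m].max(0),P[m].mean(0))
    m=(P[:,2]>.115)&(P[:,2]<.15)&(P[:,1]<b[:,1].mean()-.08); print("roller",m.sum(),P[m].min(0),P[m].max(0),P[m].mean(0))
```

```text
[[ 0.5943  0.081   0.0146]
 [ 0.61   -0.1121  0.0078]
 [ 0.467  -0.1214  0.0013]
 [ 0.452   0.0689  0.0126]] [ 0.5308 -0.0209  0.0091]
ang x-ish -4.585824910032881
grip top [[ 0.5298  0.0094  0.2226]
 [ 0.5314 -0.0215  0.2249]
 [ 0.5333 -0.0521  0.2235]]
roller [[ 0.5398 -0.1289  0.1344]
 [ 0.5469 -0.129   0.1346]
 [ 0.5302 -0.1288  0.1403]]
saddle [[0.5179 0.1596 0.1794]] pipe [[0.5352 0.1681 0.2212]
 [0.4581 0.1623 0.2274]]
side grip [[ 0.5244  0.0075  0.2242]
 [ 0.5278 -0.0183  0.2237]
 [ 0.5302 -0.0465  0.2248]] roller [[ 0.5367 -0.126   0.1377]]
top grip 268 [ 0.4227 -0.0548  0.2052] [0.6147 0.1613 0.2345] [0.5353 0.0057 0.2233]
roller 61 [ 0.5273 -0.1356  0.1286] [ 0.555  -0.1192  0.1438] [ 0.5415 -0.1273  0.1378]
side grip 536 [ 0.4163 -0.0535  0.2059] [0.6165 0.1924 0.2347] [0.5245 0.0136 0.2231]
roller 117 [ 0.5248 -0.1347  0.1278] [ 0.5556 -0.1014  0.1419] [ 0.5383 -0.125   0.1367]
```

```bash
cat >> h.py <<'E'
def delta(target,yaw=None):
    s=manip.sense(); M=R.from_rotvec(s["ee_rot"]).as_matrix(); p=np.array(s["tool_pos"])
    print("pos",p.round(4),"y-axis yaw",np.degrees(np.arctan2(M[1,1],M[0,1])).round(2),"tilt z",M[:,2].round(4),"F",np.round(s["contact_force"],1),"open",round(s["opening"],3),"t",round(s["t"],2))
    print("tool cm",(100*M.T@(np.array(target)-p)).round(2))
    if yaw is not None: print("turn z deg",round(-(yaw-np.degrees(np.arctan2(M[1,1],M[0,1]))),2))
E
python3 - <<'E'
from h import *
from scipy.optimize import fsolve
s=manip.sense();p0=s["tool_pos"];M0=R.from_rotvec(s["ee_rot"])
y=np.degrees(np.arctan2(M0.as_matrix()[1,1],M0.as_matrix()[0,1])); a=-(4.6-y)/20
def go(x):
    p=p0.copy();M=M0
    for i in range(20):
        p=p+M.apply([x[0],x[1],x[2]]); M=M*R.from_rotvec([0,0,np.radians(a)])
    return p-[.531,-.0205,.33]
print(a,fsolve(go,[0,0,0])*100); delta([.531,-.0205,.33],4.6)
E
```

```text
-4.094610721747726 [ 3.76363268 -0.20710772 -0.49433664]
pos [ 0.132  -0.585   0.2303] y-axis yaw -77.29 tilt z [-3.0e-04  1.8e-03 -1.0e+00] F [ 0.4 -0.1  0.6] open 1.0 t 0.1
tool cm [ 51.35 -46.31  -9.89]
turn z deg -81.89
```

{"api": "carry_out", "payload": {
  "plan": [
    [[0,0,-4.1,3.76,-0.21,-1.24,8.5],[0,0,-4.1,3.76,-0.21,-1.24,8.5],[0,0,-4.1,3.76,-0.21,-1.24,8.5],[0,0,-4.1,3.76,-0.21,-1.24,8.5],[0,0,-4.1,3.76,-0.21,-1.24,8.5],[0,0,-4.1,3.76,-0.21,-1.24,8.5],[0,0,-4.1,3.76,-0.21,-1.24,8.5],[0,0,-4.1,3.76,-0.21,-1.24,8.5]]
  ]
}}

```text
t: 0.77
tool_pos: [0.3901, -0.4343, 0.3301]
ee_rot: [-2.894, -1.22, 0.001]
contact_force: [1.2, 1.0, 0.5]
opening: 0.995
```

{"api": "carry_out", "payload": {
  "plan": [
    [[0,0,-4.1,3.76,-0.21,0,8.5],[0,0,-4.1,3.76,-0.21,0,8.5],[0,0,-4.1,3.76,-0.21,0,8.5],[0,0,-4.1,3.76,-0.21,0,8.5],[0,0,-4.1,3.76,-0.21,0,8.5],[0,0,-4.1,3.76,-0.21,0,8.5],[0,0,-4.1,3.76,-0.21,0,8.5],[0,0,-4.1,3.76,-0.21,0,8.5]]
  ]
}}

```text
t: 1.43
tool_pos: [0.5239, -0.1688, 0.3295]
ee_rot: [-2.432, -1.987, 0.001]
contact_force: [1.2, 0.6, -0.3]
opening: 0.994
```

{"api": "carry_out", "payload": {
  "plan": [
    [[0,0,-4.1,3.76,-0.21,0,8.5],[0,0,-4.1,3.76,-0.21,0,8.5],[0,0,-4.1,3.76,-0.21,0,8.5],[0,0,-4.1,3.76,-0.21,0,8.5],[0,0,0,0,0,0,8.5],[0,0,0,0,0,0,8.5]]
  ]
}}

```text
t: 1.93
tool_pos: [0.5294, -0.0187, 0.3303]
ee_rot: [-2.124, -2.314, 0.0]
contact_force: [-0.1, -0.2, -0.4]
opening: 0.996
```

Run:
```python
from h import *
im,d=snap("wrist"); save(im,"w1.png"); delta([.531,-.0205,.196],4.6)
```

```text
pos [ 0.5295 -0.0201  0.3302] y-axis yaw 4.76 tilt z [-4.e-04 -4.e-04 -1.e+00] F [ 0.4  0.1 -0.8] open 0.998 t 1.98
tool cm [-0.04  0.15 13.42]
turn z deg 0.16
```

View pics/w1.png

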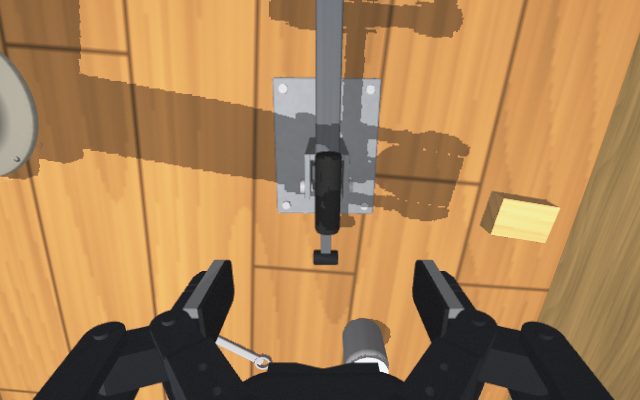

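The wrist view shows the grip bar at (328,155–232), centred between the fingers, and the roller at (325,257). I'll refine both positions from this depth image.

Run:
```python
from h import *
np.set_printoptions(precision=4,suppress=True)
d=np.load("d_wrist.npy")
pix=[(u,v) for v in range(145,240) for u in range(305,350)]; P=cloud("wrist",d,pix); P=P[(P[:,2]>.205)&(P[:,2]<.24)]
print(len(P),P.min(0),P.max(0),np.median(P,0)); v=np.linalg.svd(P[:,:2]-P[:,:2].mean(0))[2][0];print(v)
pix=[(u,v) for v in range(248,268) for u in range(308,342)]; P=cloud("wrist",d,pix); P=P[(P[:,2]>.12)&(P[:,2]<.15)]
print(len(P),P.min(0),P.max(0),np.median(P,0))
print(cloud("wrist",d,[(328,160),(328,190),(328,225),(325,257)]))
```

```text
2079 [ 0.521  -0.0537  0.2084] [0.5468 0.0166 0.2271] [ 0.5335 -0.0148  0.2239]
[ 0.0749 -0.9972]
389 [ 0.5269 -0.1361  0.1278] [ 0.5572 -0.1126  0.1401] [ 0.5415 -0.1232  0.1365]
[[ 0.5317  0.0119  0.2262]
 [ 0.534  -0.013   0.2255]
 [ 0.5368 -0.0443  0.2243]
 [ 0.5417 -0.1233  0.138 ]]
```

{"api": "carry_out", "payload": {
  "plan": [
    [[0,0,0,0.15,0.4,2.5,8.5],[0,0,0,0,0,3,7],[0,0,0,0,0,3,6],[0,0,0,0,0,2.5,6],[0,0,0,0,0,1.5,6],[0,0,0,0,0,0.9,6],[0,0,0,0,0,0,4],[0,0,0,0,0,0,3.5]]
  ],
  "grip_force": 60
}}

```text
t: 2.65
tool_pos: [0.5335, -0.0197, 0.1968]
ee_rot: [2.13, 2.309, -0.0]
contact_force: [-0.5, 0.1, -0.1]
opening: 0.432
```

{"api": "carry_out", "payload": {
  "plan": [
    [[0,0,0,0,0,0,1.8],[0,0,0,0,0,0,1.8],[0,0,0,0,0,0,1.8],[0,0,0,0,0,0,1.8],[0,0,0,0,0,0,1.8],[0,0,0,0,0,0,1.8]]
  ],
  "grip_force": 60
}}

```text
t: 3.15
tool_pos: [0.5333, -0.0194, 0.1985]
ee_rot: [2.128, 2.308, -0.0]
contact_force: [-4.4, -2.0, 3.6]
opening: 0.238
```

Run:
```python
from h import *
delta([.5335,-.0185,.196],4.3)
im,d=snap("side"); save(cv2.resize(im[130:330,120:400],None,fx=2.5,fy=2.5),"s2.png")
```

```text
pos [ 0.5333 -0.0194  0.1985] y-axis yaw 4.66 tilt z [ 0.0014 -0.0014 -1.    ] F [-4.4 -2.   3.6] open 0.238 t 3.15
tool cm [0.09 0.02 0.25]
turn z deg 0.36
```

View pics/s2.png

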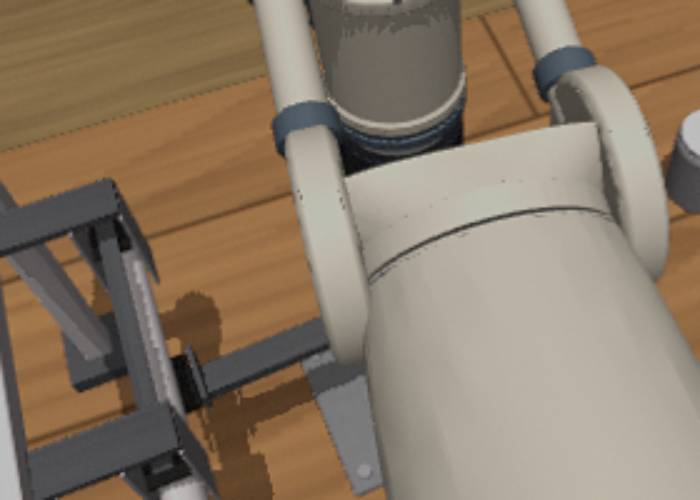

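{"api": "carry_out", "payload": {
  "plan": [
    [[0,0,0,0,0,-0.2,1.8],[0,0,0,0,0,-0.2,1.8],[0,0,0,0,0,-0.2,1.8],[0,0,0,0,0,-0.2,1.8],[0,0,0,0,0,-0.2,1.8],[0,0,0,0,0,-0.2,1.8],[0,0,0,0,0,-0.2,1.8],[0,0,0,0,0,-0.2,1.8]]
  ]
}}

```text
t: 3.87
tool_pos: [0.5333, -0.0194, 0.2119]
ee_rot: [-2.129, -2.31, 0.003]
contact_force: [-1.4, -5.4, -6.2]
opening: 0.234
```

{"api": "carry_out", "payload": {
  "plan": [
    [[0,0,0,0,0,-0.1,1.8],[0,0,0,0,0,-0.1,1.8],[0,0,0,0,0,-0.1,1.8],[0,0,0,0,0,-0.1,1.8]]
  ]
}}

```text
t: 4.2
tool_pos: [0.5332, -0.0194, 0.215]
ee_rot: [-2.128, -2.309, 0.003]
contact_force: [0.5, -5.6, -10.2]
opening: 0.236
```

{"api": "carry_out", "payload": {
  "plan": [
    [[0,0,0,0,0,-0.1,1.8],[0,0,0,0,0,-0.1,1.8],[0,0,0,0,0,-0.1,1.8],[0,0,0,0,0,0,1.8]]
  ]
}}

```text
t: 4.53
tool_pos: [0.5333, -0.0194, 0.2189]
ee_rot: [-2.129, -2.31, 0.003]
contact_force: [-2.3, -5.2, -6.5]
opening: 0.236
```

{"api": "carry_out", "payload": {
  "plan": [
    [[0,0,0,0,0,-0.1,1.8],[0,0,0,0,0,-0.1,1.8],[0,0,0,0,0,-0.1,1.8],[0,0,0,0,0,0,1.8]]
  ]
}}

```text
t: 4.87
tool_pos: [0.5333, -0.0193, 0.2226]
ee_rot: [2.129, 2.31, -0.002]
contact_force: [-2.9, -4.8, -4.6]
opening: 0.236
```

{"api": "carry_out", "payload": {
  "plan": [
    [[0,0,0,0,0,-0.1,1.8],[0,0,0,0,0,-0.1,1.8],[0,0,0,0,0,0,1.8]]
  ]
}}

```text
t: 5.12
tool_pos: [0.5333, -0.0194, 0.2247]
ee_rot: [2.129, 2.31, -0.002]
contact_force: [-1.8, -4.7, -4.3]
opening: 0.235
```

{"api": "carry_out", "payload": {
  "plan": [
    [[0,0,0,0,0,-0.1,1.8],[0,0,0,0,0,-0.1,1.8],[0,0,0,0,0,0,1.8]]
  ]
}}

```text
t: 5.37
tool_pos: [0.5333, -0.0193, 0.2257]
ee_rot: [-2.129, -2.31, 0.003]
contact_force: [-1.4, -5.6, -8.5]
opening: 0.239
```

{"api": "carry_out", "payload": {
  "plan": [
    [[0,0,0,0,0,-0.1,1.8],[0,0,0,0,0,-0.1,1.8],[0,0,0,0,0,0,1.8]]
  ]
}}

```text
t: 5.62
tool_pos: [0.5333, -0.0194, 0.2278]
ee_rot: [-2.129, -2.31, 0.003]
contact_force: [-1.9, -5.0, -7.2]
opening: 0.234
```

{"api": "carry_out", "payload": {
  "plan": [
    [[0,0,0,0,0,-0.1,1.8],[0,0,0,0,0,-0.1,1.8],[0,0,0,0,0,0,1.8]]
  ]
}}

```text
t: 5.87
tool_pos: [0.5332, -0.0193, 0.2293]
ee_rot: [-2.129, -2.309, 0.003]
contact_force: [-0.4, -5.4, -9.0]
opening: 0.238
```

{"api": "carry_out", "payload": {
  "plan": [
    [[0,0,0,0,0,-0.1,1.8],[0,0,0,0,0,-0.1,1.8],[0,0,0,0,0,0,1.8]]
  ]
}}

```text
t: 6.12
tool_pos: [0.5332, -0.0193, 0.2304]
ee_rot: [-2.128, -2.309, 0.004]
contact_force: [-0.6, -5.2, -12.3]
opening: 0.235
```

{"api": "carry_out", "payload": {
  "plan": [
    [[0,0,0,0,0,-0.1,1.8],[0,0,0,0,0,-0.1,1.8],[0,0,0,0,0,0,1.8]]
  ]
}}

```text
t: 6.37
tool_pos: [0.5332, -0.0193, 0.2327]
ee_rot: [-2.128, -2.309, 0.004]
contact_force: [-0.9, -5.4, -10.6]
opening: 0.232
```

{"api": "carry_out", "payload": {
  "plan": [
    [[0,0,0,0,0,-0.1,1.8],[0,0,0,0,0,0,1.8]]
  ]
}}

```text
t: 6.53
tool_pos: [0.5332, -0.0193, 0.2338]
ee_rot: [-2.128, -2.309, 0.004]
contact_force: [-0.7, -4.5, -11.2]
opening: 0.234
```

{"api": "carry_out", "payload": {
  "plan": [
    [[0,0,0,0,0,-0.1,1.8],[0,0,0,0,0,0,1.8]]
  ]
}}

```text
t: 6.7
tool_pos: [0.5332, -0.0193, 0.2351]
ee_rot: [-2.128, -2.309, 0.004]
contact_force: [-0.8, -4.5, -9.3]
opening: 0.232
```

{"api": "carry_out", "payload": {
  "plan": [
    [[0,0,0,0,0,-0.1,1.8],[0,0,0,0,0,0,1.8]]
  ]
}}

```text
t: 6.87
tool_pos: [0.5332, -0.0193, 0.2362]
ee_rot: [-2.129, -2.309, 0.003]
contact_force: [-1.5, -4.9, -8.4]
opening: 0.236
```

{"api": "carry_out", "payload": {
  "plan": [
    [[0,0,0,0,0,-0.1,1.8],[0,0,0,0,0,0,1.8]]
  ]
}}

```text
t: 7.03
tool_pos: [0.5332, -0.0193, 0.2368]
ee_rot: [-2.128, -2.309, 0.004]
contact_force: [-0.1, -5.3, -10.4]
opening: 0.24
```

{"api": "carry_out", "payload": {
  "plan": [
    [[0,0,0,0,0,-0.1,1.8],[0,0,0,0,0,0,1.8]]
  ]
}}

```text
t: 7.2
tool_pos: [0.5332, -0.0193, 0.2371]
ee_rot: [-2.128, -2.308, 0.005]
contact_force: [0.5, -5.6, -13.4]
opening: 0.237
```

{"api": "carry_out", "payload": {
  "plan": [
    [[0,0,0,0,0,-0.1,1.8],[0,0,0,0,0,0,1.8]]
  ]
}}

```text
t: 7.37
tool_pos: [0.5332, -0.0193, 0.2379]
ee_rot: [-2.128, -2.308, 0.005]
contact_force: [1.1, -5.8, -14.6]
opening: 0.239
```

{"api": "carry_out", "payload": {
  "plan": [
    [[0,0,0,0,0,-0.1,1.8],[0,0,0,0,0,0,1.8]]
  ]
}}

```text
t: 7.53
tool_pos: [0.5332, -0.0193, 0.2387]
ee_rot: [-2.127, -2.308, 0.005]
contact_force: [0.2, -4.7, -15.1]
opening: 0.24
```

{"api": "carry_out", "payload": {
  "plan": [
    [[0,0,0,0,0,-0.1,1.8],[0,0,0,0,0,0,1.8]]
  ]
}}

```text
t: 7.7
tool_pos: [0.5332, -0.0193, 0.2394]
ee_rot: [-2.127, -2.308, 0.005]
contact_force: [1.3, -5.9, -15.3]
opening: 0.232
```

{"api": "carry_out", "payload": {
  "plan": [
    [[0,0,0,0,0,-0.1,1.8],[0,0,0,0,0,0,1.8]]
  ]
}}

```text
t: 7.87
tool_pos: [0.5332, -0.0193, 0.2409]
ee_rot: [-2.128, -2.308, 0.005]
contact_force: [-0.7, -6.4, -12.8]
opening: 0.24
```

{"api": "carry_out", "payload": {
  "plan": [
    [[0,0,0,0,0,-0.1,1.8],[0,0,0,0,0,0,1.8]]
  ]
}}

```text
t: 8.03
tool_pos: [0.5332, -0.0193, 0.2422]
ee_rot: [-2.128, -2.308, 0.005]
contact_force: [0.4, -6.3, -12.9]
opening: 0.235
```

Run:
```python
from h import *
np.set_printoptions(precision=4,suppress=True)
a=np.load("d_side.npy")
im,d=snap("side"); save(cv2.resize(im[200:350,150:250],None,fx=4,fy=4),"s3.png")
delta([0,0,0])
# pipe far-end (white) pixels before/after
P=[(195,335),(178,250),(172,235)]
```

```text
pos [ 0.5332 -0.0193  0.2422] y-axis yaw 4.66 tilt z [-0.0035 -0.0007 -1.    ] F [ -0.1  -4.1 -13.6] open 0.234 t 8.08
tool cm [  6.27 -52.9   24.41]
```

View pics/s3.png

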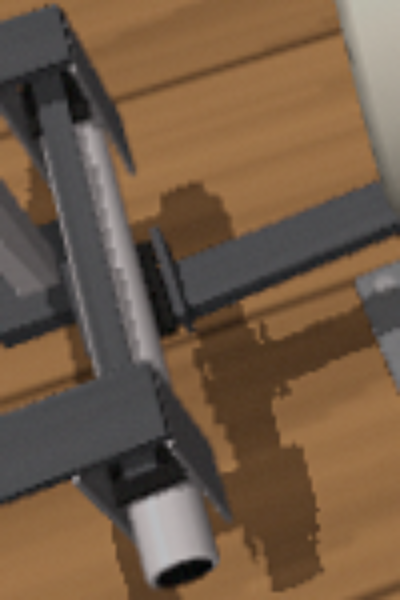

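The pipe is now riding on the saddle. The force dropped back after the bump near z=0.239, so that was a notch and not the pads. I'll continue.

{"api": "carry_out", "payload": {
  "plan": [
    [[0,0,0,0,0,-0.1,1.8],[0,0,0,0,0,0,1.8]]
  ]
}}

```text
t: 8.25
tool_pos: [0.5332, -0.0193, 0.2434]
ee_rot: [-2.128, -2.309, 0.004]
contact_force: [-0.8, -5.1, -12.2]
opening: 0.239
```

{"api": "carry_out", "payload": {
  "plan": [
    [[0,0,0,0,0,-0.1,1.8],[0,0,0,0,0,0,1.8]]
  ]
}}

```text
t: 8.42
tool_pos: [0.5332, -0.0193, 0.2447]
ee_rot: [-2.128, -2.309, 0.004]
contact_force: [-0.4, -5.5, -12.0]
opening: 0.235
```

{"api": "carry_out", "payload": {
  "plan": [
    [[0,0,0,0,0,-0.1,1.8],[0,0,0,0,0,0,1.8]]
  ]
}}

```text
t: 8.58
tool_pos: [0.5332, -0.0193, 0.2459]
ee_rot: [-2.128, -2.309, 0.004]
contact_force: [-0.5, -4.5, -10.4]
opening: 0.231
```

{"api": "carry_out", "payload": {
  "plan": [
    [[0,0,0,0,0,-0.1,1.8],[0,0,0,0,0,0,1.8]]
  ]
}}

```text
t: 8.75
tool_pos: [0.5332, -0.0193, 0.247]
ee_rot: [-2.128, -2.309, 0.004]
contact_force: [-2.2, -5.9, -9.2]
opening: 0.235
```

{"api": "carry_out", "payload": {
  "plan": [
    [[0,0,0,0,0,-0.1,1.8],[0,0,0,0,0,0,1.8]]
  ]
}}

```text
t: 8.92
tool_pos: [0.5333, -0.0193, 0.248]
ee_rot: [-2.128, -2.309, 0.004]
contact_force: [-3.2, -5.0, -9.5]
opening: 0.231
```

{"api": "carry_out", "payload": {
  "plan": [
    [[0,0,0,0,0,-0.1,1.8],[0,0,0,0,0,0,1.8]]
  ]
}}

```text
t: 9.08
tool_pos: [0.5332, -0.0193, 0.2486]
ee_rot: [-2.128, -2.309, 0.004]
contact_force: [-1.0, -4.8, -11.7]
opening: 0.235
```

{"api": "carry_out", "payload": {
  "plan": [
    [[0,0,0,0,0,-0.1,1.8],[0,0,0,0,0,0,1.8]]
  ]
}}

```text
t: 9.25
tool_pos: [0.5332, -0.0193, 0.2488]
ee_rot: [-2.128, -2.308, 0.005]
contact_force: [0.4, -5.6, -14.5]
opening: 0.236
```

{"api": "carry_out", "payload": {
  "plan": [
    [[0,0,0,0,0,-0.1,1.8],[0,0,0,0,0,0,1.8]]
  ]
}}

```text
t: 9.42
tool_pos: [0.5332, -0.0193, 0.2491]
ee_rot: [-2.127, -2.308, 0.006]
contact_force: [1.2, -5.5, -17.3]
opening: 0.236
```

{"api": "carry_out", "payload": {
  "plan": [
    [[0,0,0,0,0,-0.1,1.8],[0,0,0,0,0,0,1.8]]
  ]
}}

```text
t: 9.58
tool_pos: [0.5331, -0.0193, 0.2491]
ee_rot: [-2.126, -2.307, 0.007]
contact_force: [2.1, -6.5, -20.9]
opening: 0.229
```

{"api": "carry_out", "payload": {
  "plan": [
    [[0,0,0,0,0,-0.1,1.8],[0,0,0,0,0,0,1.8]]
  ]
}}

```text
t: 9.75
tool_pos: [0.5332, -0.0193, 0.2499]
ee_rot: [-2.126, -2.307, 0.007]
contact_force: [2.1, -6.2, -22.0]
opening: 0.234
```

{"api": "carry_out", "payload": {
  "plan": [
    [[0,0,0,0,0,-0.08,1.8],[0,0,0,0,0,0,1.8],[0,0,0,0,0,0,1.8]]
  ]
}}

```text
t: 10.0
tool_pos: [0.5331, -0.0193, 0.25]
ee_rot: [-2.126, -2.306, 0.008]
contact_force: [3.2, -5.4, -22.5]
opening: 0.235
```

{"api": "carry_out", "payload": {
  "plan": [
    [[0,0,0,0,0,-0.05,1.8],[0,0,0,0,0,0,1.8],[0,0,0,0,0,0,1.8]]
  ]
}}

```text
t: 10.25
tool_pos: [0.5331, -0.0193, 0.25]
ee_rot: [-2.125, -2.306, 0.009]
contact_force: [2.3, -4.8, -25.3]
opening: 0.234
```

{"api": "carry_out", "payload": {
  "plan": [
    [[0,0,0,0,0,0,1.8],[0,0,0,0,0,0,1.8],[0,0,0,0,0,0,1.8],[0,0,0,0,0,0,1.8]]
  ]
}}

```text
t: 10.58
tool_pos: [0.5331, -0.0193, 0.25]
ee_rot: [-2.125, -2.306, 0.009]
contact_force: [2.7, -6.3, -25.2]
opening: 0.236
```

{"api": "carry_out", "payload": {
  "plan": [
    [[0,0,0,0,0,0.2,1.8],[0,0,0,0,0,0.2,1.8],[0,0,0,0,0,0.2,1.8],[0,0,0,0,0,0.2,1.8],[0,0,0,0,0,0,1.8]]
  ]
}}

```text
t: 11.0
tool_pos: [0.5333, -0.0194, 0.2481]
ee_rot: [2.129, 2.31, -0.002]
contact_force: [-2.0, -4.8, -5.0]
opening: 0.234
```

{"api": "carry_out", "payload": {
  "plan": [
    [[0,0,0,0,0,0,4],[0,0,0,0,0,0,5],[0,0,0,0,0,0,6],[0,0,0,0,0,0,6],[0,0,0,0,0,-1.5,6],[0,0,0,0,0,-2.5,6],[0,0,0,0,0,-3,6],[0,0,0,0,0,-2,6]]
  ]
}}

```text
t: 11.67
tool_pos: [0.5335, -0.0184, 0.3409]
ee_rot: [2.126, 2.31, 0.004]
contact_force: [0.8, 0.0, 1.1]
opening: 0.706
```

Run:
```python
from h import *
np.set_printoptions(precision=4,suppress=True)
im,d=snap("wrist"); save(im,"w2.png"); delta([.542,-.1255,.30],4.4)
```

```text
pos [ 0.5339 -0.0185  0.345 ] y-axis yaw 4.74 tilt z [ 0.0092 -0.0005 -1.    ] F [-2.   0.1  2.4] open 0.703 t 11.72
tool cm [-10.73  -0.12   4.52]
turn z deg 0.34
```

View pics/w2.png

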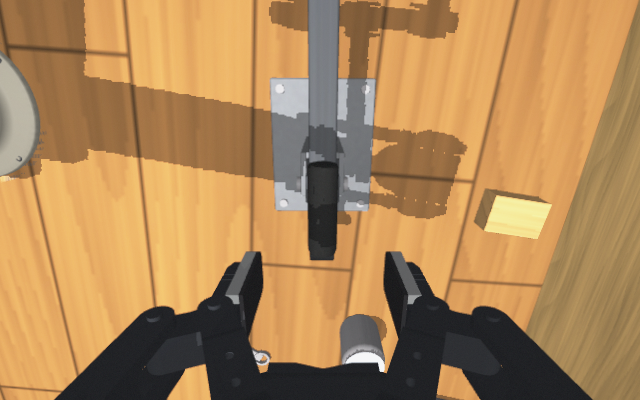

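Run:
```python
from h import *
np.set_printoptions(precision=3,suppress=True)
print(np.array(get_calibration("wrist")["T_tool_cam"]),manip.sense()["q"])
d=np.load("d_wrist.npy"); P=cloud("wrist",d,[(322,168),(322,200),(322,230),(322,250)]);print(P)
```

```text
[[ 0.    -0.947 -0.322  0.083]
 [ 1.     0.    -0.     0.001]
 [ 0.    -0.322  0.947 -0.142]
 [ 0.     0.     0.     1.   ]] [-0.099 -0.04   1.16   0.     2.013 -0.181]
[[ 0.531  0.014  0.274]
 [ 0.533 -0.008  0.276]
 [ 0.535 -0.031  0.275]
 [ 0.536 -0.047  0.275]]
```

{"api": "carry_out", "payload": {
  "plan": [
    [[0,0,0.3,-3.5,0,0,6],[0,0,0,-3.8,0,0,6],[0,0,0,-3.8,0,0,6],[0,0,0,-3.4,0,0,6],[0,7,0,0,0,0,6],[0,7,0,0,0,0,6],[0,7,0,0,0,0,6],[0,7,0,0,0,0,6]]
  ]
}}

```text
t: 12.38
tool_pos: [0.5449, -0.1636, 0.3395]
ee_rot: [-1.863, -2.014, -0.472]
contact_force: [0.9, 0.1, -0.3]
opening: 0.701
```

{"api": "carry_out", "payload": {
  "plan": [
    [[0,0,0,0,0,0,6],[0,0,0,0,0,0,6]]
  ]
}}

```text
t: 12.55
tool_pos: [0.545, -0.1649, 0.3357]
ee_rot: [-1.867, -2.01, -0.463]
contact_force: [0.1, 0.4, 1.0]
opening: 0.703
```

Run:
```python
from h import *
np.set_printoptions(precision=4,suppress=True)
s=manip.sense(); M=R.from_rotvec(s["ee_rot"]).as_matrix(); R0=np.array([.542,-.1255,.130])
delta(R0+.021*M[:,2]); delta(R0-.079*M[:,2]); print(M, s["q"])
im,d=snap("wrist"); save(im,"w3.png")
```

```text
pos [ 0.545  -0.1649  0.3357] y-axis yaw 4.26 tilt z [-0.0372  0.4686 -0.8826] F [0.1 0.4 1. ] open 0.703 t 12.55
tool cm [-6.18  0.05 22.11]
pos [ 0.545  -0.1649  0.3357] y-axis yaw 4.26 tilt z [-0.0372  0.4686 -0.8826] F [0.1 0.4 1. ] open 0.703 t 12.55
tool cm [-6.18  0.05 12.11]
[[-0.0644  0.9972 -0.0372]
 [ 0.8803  0.0743  0.4686]
 [ 0.47   -0.0026 -0.8826]] [-0.5798  0.2434  0.9466  0.4807  2.2084 -0.4137]
```

View pics/w3.png

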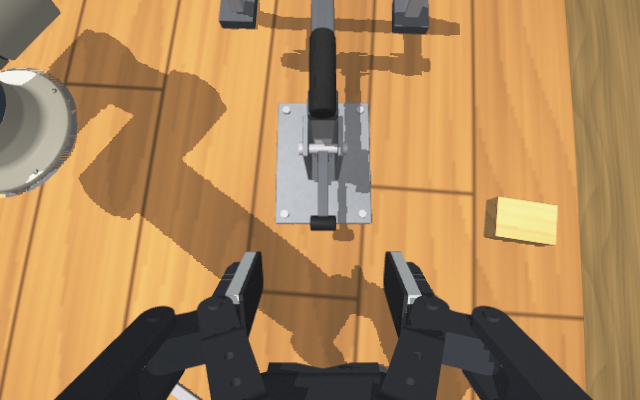

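The roller is at (323,222), centred between the fingers and clear of the raised grip bar. I'll approach it now.

{"api": "carry_out", "payload": {
  "plan": [
    [[0,0,0,-1.6,0,3,6],[0,0,0,-1.6,0,3,6],[0,0,0,-1.5,0,3,6],[0,0,0,-1.5,0,3.1,6],[0,0,0,0,0.05,3,6],[0,0,0,0,0,2,6],[0,0,0,0,0,1,6],[0,0,0,0,0,0,6]]
  ]
}}

```text
t: 13.27
tool_pos: [0.5425, -0.1309, 0.1482]
ee_rot: [-1.862, -2.018, -0.462]
contact_force: [0.4, -0.4, 0.9]
opening: 0.701
```

Run:
```python
from h import *
np.set_printoptions(precision=4,suppress=True)
s=manip.sense(); M=R.from_rotvec(s["ee_rot"]).as_matrix(); R0=np.array([.542,-.1255,.130])
delta(R0+.021*M[:,2])
im,d=snap("wrist"); save(im,"w4.png")
```

```text
pos [ 0.5425 -0.1309  0.1482] y-axis yaw 4.61 tilt z [-0.0385  0.4673 -0.8833] F [ 0.4 -0.4  0.9] open 0.701 t 13.27
tool cm [-0.38 -0.01  3.96]
```

View pics/w4.png

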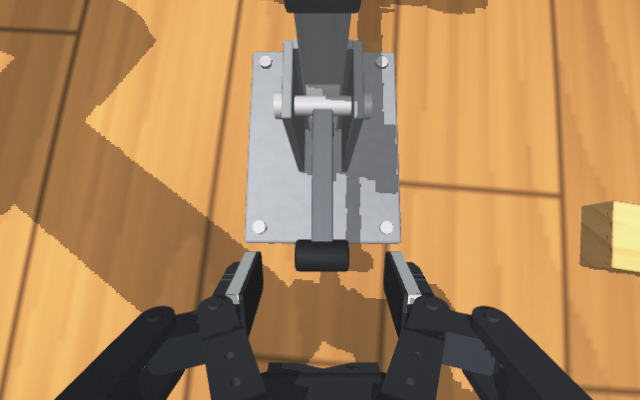

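{"api": "carry_out", "payload": {
  "plan": [
    [[0,0,0,-0.38,0,1.5,6],[0,0,0,0,0,1.5,6],[0,0,0,0,0,1,6],[0,0,0,0,0,0,4.5],[0,0,0,0,0,0,3.8],[0,0,0,0,0,0,2.7],[0,0,0,0,0,0,2.7],[0,0,0,0,0,0,2.7]]
  ],
  "grip_force": 30
}}

```text
t: 13.98
tool_pos: [0.541, -0.1185, 0.1135]
ee_rot: [-1.865, -2.015, -0.463]
contact_force: [-6.9, -1.0, 3.3]
opening: 0.345
```

{"api": "carry_out", "payload": {
  "plan": [
    [[0,0,0,0,0,0,2.6],[0,0,0,0,0,0,2.6],[0,0,0,0,0,0,2.6]]
  ]
}}

```text
t: 14.23
tool_pos: [0.541, -0.1185, 0.1136]
ee_rot: [-1.865, -2.015, -0.463]
contact_force: [-7.0, -0.7, 3.6]
opening: 0.341
```

{"api": "carry_out", "payload": {
  "plan": [
    [[0,0,0,0.28,0,-0.4,2.6],[0,0,0,0.28,0,-0.4,2.6],[0,0,0,0.3,0,-0.4,2.6],[0,0,0,0.32,0,-0.4,2.6],[0,0,0,0.34,0,-0.4,2.6],[0,0,0,0.34,0,-0.4,2.6],[0,0,0,0,0,0,2.6],[0,0,0,0,0,0,2.6]]
  ]
}}

```text
t: 14.9
tool_pos: [0.5405, -0.113, 0.1421]
ee_rot: [-1.865, -2.014, -0.462]
contact_force: [-4.5, -1.0, -3.6]
opening: 0.347
```

{"api": "carry_out", "payload": {
  "plan": [
    [[0,0,0,0,0,0,2.6],[0,0,0,0,0,0,2.6],[0,0,0,0,0,0,2.6],[0,0,0,0,0,0,2.6],[0,0,0,0,0,0,2.6],[0,0,0,0,0,0,2.6],[0,0,0,0,0,0,2.6],[0,0,0,0,0,0,2.6]]
  ]
}}

```text
t: 15.57
tool_pos: [0.5405, -0.113, 0.142]
ee_rot: [-1.865, -2.014, -0.462]
contact_force: [-5.3, 0.1, -2.9]
opening: 0.345
```

{"api": "carry_out", "payload": {
  "plan": [
    [[0,0,0,0,0,0,2.6],[0,0,0,0,0,0,2.6],[0,0,0,0,0,0,2.6],[0,0,0,0,0,0,2.6],[0,0,0,0,0,0,2.6],[0,0,0,0,0,0,2.6],[0,0,0,0,0,0,2.6],[0,0,0,0,0,0,2.6]]
  ]
}}

```text
t: 16.23
tool_pos: [0.5405, -0.113, 0.142]
ee_rot: [-1.865, -2.014, -0.462]
contact_force: [-5.1, -0.6, -2.9]
opening: 0.348
```

Run:
```python
from h import *
a,_=snap("wrist"); b,_=snap("side"); save(np.hstack([cv2.resize(a,(480,300)),cv2.resize(b[160:350,100:290],(300,300))]),"c5.png"); delta([0,0,0])
```

```text
pos [ 0.5405 -0.113   0.142 ] y-axis yaw 4.43 tilt z [-0.0381  0.4676 -0.8831] F [-5.7 -0.7 -2.5] open 0.341 t 16.33
tool cm [  6.92 -52.99  19.89]
```

View pics/c5.png

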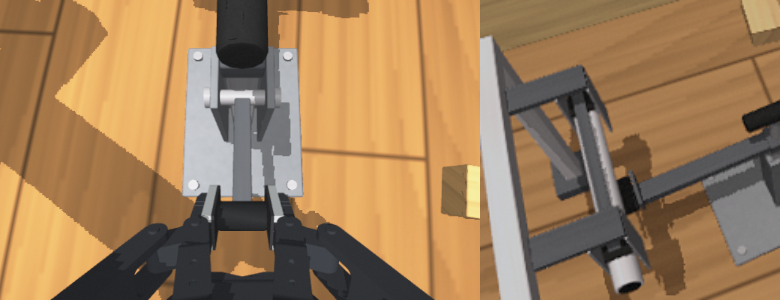

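The roller is gripped and lifted. I'll check the grip height by depth to see whether the rail has sunk, and check the pipe height too.

```bash
cat > chk.py <<'E'
from h import *
np.set_printoptions(precision=4,suppress=True)
def chk(d):
    pix=[(u,v) for v in range(150,345) for u in range(110,320)]
    P=cloud("side",d,pix); z=d[[v for u,v in pix],[u for u,v in pix]]
    m=(abs(P[:,0]-.5315)<.04)&(abs(P[:,1])<.012)&(P[:,2]>.19)&(z>0); print("grip top z",np.percentile(P[m,2],95) if m.sum() else None)
    # exposed near end of pipe
    q=[(u,v) for v in range(312,340) for u in range(183,208)]; P=cloud("side",d,q); m=(P[:,2]>.15)&(P[:,2]<.3)&(P[:,0]<.45)
    print("pipe end n",m.sum(),"z95",np.percentile(P[m,2],95))
    return
if __name__=="__main__":
    chk(np.load("d_side.npy"))
    d=np.load("d_wrist.npy"); print("bar wrist",cloud("wrist",d,[(320,30),(320,55),(320,75)]) if 1 else 0)
E
python3 chk.py
```

```text
grip top z 0.2269590228833266
pipe end n 594 z95 0.26098639272355173
bar wrist [[ 0.5356 -0.046   0.226 ]
 [ 0.5362 -0.0537  0.226 ]
 [ 0.5362 -0.0546  0.2171]]
```

The bar top is at 0.226, so the rail is fully down. The pipe top is near 0.26, so it is still up. I'll lower the lever, release it and back off.

{"api": "carry_out", "payload": {
  "plan": [
    [[0,0,0,-0.34,0,0.4,2.6],[0,0,0,-0.34,0,0.4,2.6],[0,0,0,-0.32,0,0.4,2.6],[0,0,0,-0.3,0,0.4,2.6],[0,0,0,-0.28,0,0.4,2.6],[0,0,0,-0.28,0,0.4,2.6],[0,0,0,0,0,0,2.6],[0,0,0,0,0,0,2.6]]
  ]
}}

```text
t: 17.0
tool_pos: [0.541, -0.1178, 0.1143]
ee_rot: [-1.863, -2.015, -0.465]
contact_force: [-8.7, -0.7, 6.5]
opening: 0.344
```

{"api": "carry_out", "payload": {
  "plan": [
    [[0,0,0,0,0,0,4.5],[0,0,0,0,0,0,6],[0,0,0,0,0,0,6],[0,0,0,0,0,0,6],[0,0,0,0,0,-1.5,6],[0,0,0,0,0,-3,6],[0,0,0,0,0,-3.5,6],[0,0,0,0,0,-3.5,6]]
  ]
}}

```text
t: 17.67
tool_pos: [0.5457, -0.1717, 0.214]
ee_rot: [-1.864, -2.014, -0.465]
contact_force: [0.9, 0.1, 1.3]
opening: 0.703
```

{"api": "carry_out", "payload": {
  "plan": [
    [[0,0,0,0,0,-3.5,6],[0,0,0,0,0,-2,6],[0,0,0,0,0,0,6],[0,0,0,0,0,0,6],[0,0,0,0,0,0,6]]
  ]
}}

```text
t: 18.08
tool_pos: [0.5479, -0.197, 0.2606]
ee_rot: [-1.865, -2.013, -0.465]
contact_force: [0.3, -0.2, -0.4]
opening: 0.704
```

Run:
```python
from chk import *
a,dw=snap("wrist"); b,d=snap("side"); save(np.hstack([cv2.resize(a,(480,300)),cv2.resize(b[160:350,100:290],(300,300))]),"c6.png"); delta([0,0,0]); chk(d)
v,u=np.mgrid[150:300,280:365]; P=cloud("wrist",dw,np.c_[u.ravel(),v.ravel()]); m=(abs(P[:,0]-.542)<.02)&(abs(P[:,1]+.1255)<.013)&(P[:,2]>.1)
print("roller",m.sum(),P[m].mean(0),"top",np.percentile(P[m,2],95))
```

```text
pos [ 0.5476 -0.1966  0.26  ] y-axis yaw 4.44 tilt z [-0.0385  0.4697 -0.882 ] F [-0.4 -0.5 -0.2] open 0.704 t 18.18
tool cm [  8.71 -53.02  34.28]
grip top z 0.22673138146486274
pipe end n 595 z95 0.26093115573985026
roller 692 [ 0.5419 -0.1276  0.1363] top 0.13919406864473516
```

View pics/c6.png

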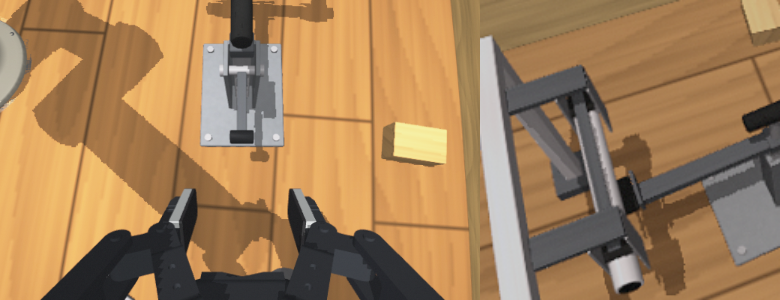

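```bash
python3 -c "
from cell import manip
print(manip.finish_job())"
```

```text
the job is handed in; nothing more can be done
None
```

The job is done and handed in at about 18 s of the 58 s allowed; the hand-in gave no verdict.

- **Lifting:** I pulled the grip up in 1–2 mm steps until the wrist force rose to about 25 N. Allowing for the rail and a notch, I estimate 16–20 N on the pipe, with about 9–14 N of that on the pads. I held it there for about 0.6 s. An earlier rise to 15 N fell away again, so I took that for a notch and carried on.
- **Release and sinking:** I let go and the stand hung on its pawl. I then gripped the lever roller with the tool tilted 28° to keep the wrist camera clear of the raised grip. I held it lifted until the rail was down, lowered it and backed off.

| Last check | Reading | Meaning |
|---|---|---|
| Grip top | z = 0.227 m | rail fully down |
| Roller top | z = 0.139 m | lever down |
| Pipe top | about z = 0.261 m, unchanged between the last two views | at least 0.229 m above the rack's origin (0.2175 needed) |
| Wrist force | about zero | robot touching nothing |

No check failed or disagreed. The pad force is inferred from the wrist force, not measured directly. I did not measure the can, wrench and offcut again, but the arm stayed well clear of them.

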